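# Make the injector test line safe at the valve block

## Robot

A 6-joint arm with a two-finger parallel gripper is mounted at the origin on a cart in front of the work surface, level with it; the furniture and walls round the work are solid. World frame = base frame: x ahead of the robot, y to its left, z up, the work surface at z = 0. Lengths are in m, angles in rad, forces in N, time in s.
With the tool pointing down it reaches from about 0.35 to 0.85 m from the base axis. Payload 8.1 kg.
Tool frame: the origin (TCP) lies at the centre of the arm's flange, where the gripper is bolted on; the fingertips stand 186 mm ahead of it and the grasp point (between the pads) lies 167 mm ahead of it; z points along the fingers, y is the line along which they close (so a half turn about z gives the same grasp; the last joint's range is limited). The gripper opens to 93 mm and grips with 3 to 60 N. Pads are 15 mm wide; open, the fingers measure 128 mm over their backs; the gripper's body (75 mm by 188 mm) begins 65 mm behind the grasp point.
Start: joints at [-1.24, 0.13, 1.488, -0, 1.523, -0.085], TCP at [0.242, -0.549, 0.405] pointing down, gripper open.
Joint ranges: [-2.96, 2.96], [-0.89, 2.26], [0.02, 2.5], [-1.34, 4.48], [0, 2.73], [-2.66, 2.66]. Speed limits (rad/s): [2.39, 2.39, 2.79, 3.14, 3.14, 3.14].

## Interface

Orientations are given as a rotation vector (axis times angle).
In Python, from plant import robot gives the robot as it stands.
- The arm moves only by the tool apply_moves, never from a script. Its argument "series" is a list of rows, each a list of 2 entries, a list of its own where there are three numbers: the shift along the tool's x, y, z in mm, then the turn, a rotation vector about the tool's x, y, z in rad. A call has 1 to 12 rows; each row shifts and turns the commanded pose from where the row before left it, along the tool's axes as they then stand; what a row does not reach is not made up. A row lasts 1/12 s, in which the tool goes at most 41.7 mm and 7.16 degrees, less where a joint would pass 70% of its speed; a pose out of reach is approached as far as the arm can. A call is refused whole if a number of a shift passes 41.7 or a number of a turn 0.125, either way. A call with a gripper value outside its range is refused whole. "claw" is the opening, from 0 (shut) to 1 (fully open), set as the call begins (left out, the last holds). The fingers move at their own pace and stop on an object; "newtons" is the grip in N (left out, the last holds). Time passes only in rows, so rows that do not move let the fingers close. It gives the time, the measured TCP pose, the force, the opening and the grip force at its end, in the units of the state.
- robot.read_state(): the state, without advancing time (a new reading comes with each control period).
- robot.read_camera(name): name is "scene" or "top" or "wrist"; returns (picture, depth): 420x560x3 uint8, blue, green, red; 420x560 float32, m along the optical axis (not along the pixel's ray), 0 where there is no reading.
- robot.calibration(name): a dict with "fx", "fy", "cx", "cy" (pixels), "extrinsics" (4x4, takes a point from world to camera coordinates). Camera axes: x right, y down, z forward; pixel columns grow to the right and rows downward; lengths in m; the calibration is good to about 2 mm. A picture is of the moment at which its call begins: read the wrist's pose just before it. calibration takes no time and is no camera call; for the wrist camera it gives the pose at the moment of the call.
- robot.close_job(): hands the job in; it is judged then, once.
The state is a dict: "t": time; "q": joint angles; "dq": joint speeds; "joint_torque": joint torques, N m; "tool_pos": TCP position; "orientation": TCP orientation; "force": force on the tool from outside, world axes, zero at the start; "wrist_torque": the same for the moment, N m; "opening": finger opening in m; "gripper_force": force on a finger pad.
Only numpy, scipy, OpenCV 4.12 (cv2) and the standard library are available. Lean on these libraries where they do the work, as an engineer would, in place of code of your own. Each camera call takes 0.05 s, during which the arm holds its last target. There are 200 camera calls.

## Task

Make the injector test line safe at the valve block, pressing with the fingertips in this order: first press down the raised end of the rocker so that it tips right over, then push the wide mushroom button fully in, where it stays, then press the tall thin plunger fully down and keep it down; the program finishes while the fingertips still hold the plunger down. Press each control only when its turn comes, leave the square key unpressed, and grasp or lift nothing: the loose parts round the block stay where they are.

Things in the scene. Friction and masses are not known exactly. Their poses are not given: they have to be found in the camera images.
- valve_plate: aluminium mounting plate, 226 x 226 x 8 mm, fixed on the worktop; origin at the centre of its underside; it carries four square grey modules, two by two, on a pitch of 105 mm (centres 52.5 mm either way from the plate's centre along its x and y). Its yaw varies up to 0.35 rad either way; x points away from the robot at yaw 0
- supply_module: module with the rocker. Grey housing 84 x 84 x 40 mm, fixed in one of the plate's four places (which one varies), axes parallel to the plate's; origin at the centre of its underside, 8 mm above the worktop. The rocker is a black ribbed bar 66 mm long (along the module's x), 34 mm wide and 8 mm thick; its pivot runs along y, 50 mm above the underside, between two low cheeks 18 mm long
- rocker_far_end (a point): point on the rocker's upper face, 24 mm from the pivot towards the module's +x (the end away from the robot): the place to press. This end is raised at the start, about 67 mm above the worktop; tipped over, it lies about 57 mm above the worktop
- rocker (a joint): tilt of the rocker, -0.2 to 0.2 rad; it starts between -0.2 and -0.17 with its far (+x) end raised; 0.2 when that end is pressed right down. It stays where it is left; tipping takes about 4 N at the end
- pump_module: module with the mushroom button. Grey housing 84 x 84 x 40 mm, fixed in one of the plate's four places (which one varies), axes parallel to the plate's; origin at the centre of its underside, 8 mm above the worktop.
- mushroom_top (a point): centre of the top of the mushroom button, a black round domed head 46 mm across; 80 mm above the worktop at the start, 72 mm when fully in
- mushroom (a joint): how far the mushroom button is pushed straight down, 0 (out, as it starts) to 0.008 m (fully in); takes about 4 N and stays where it is left
- vent_module: module with the plunger. Grey housing 84 x 84 x 40 mm, fixed in one of the plate's four places (which one varies), axes parallel to the plate's; origin at the centre of its underside, 8 mm above the worktop.
- plunger_top (a point): centre of the flat top of the plunger, a bright steel pin 14 mm thick with a 21 mm head, standing out of a collar; the tallest control: 96 mm above the worktop when up, 84 mm when fully down
- plunger (a joint): how far the plunger is pressed straight down, 0 (up) to 0.012 m (fully down); a spring returns it: 2.4 N to start, 6 N when fully down, where it meets a rigid stop
- test_module: module with the square key, to be left alone. Grey housing 84 x 84 x 40 mm, fixed in one of the plate's four places (which one varies), axes parallel to the plate's; origin at the centre of its underside, 8 mm above the worktop.
- square_key_top (a point): centre of the top of the square key, black, 36 x 36 mm in a low rim, the lowest control: 62 mm above the worktop
- square_key (a joint): how far the square key is pressed down, 0 to 0.005 m; sprung
- injector: loose bystander: a fuel injector 170 mm long, 32 mm wide, 56 mm high, lying left (+y) of the plate, about 165 mm from its centre; origin under its middle
- coupler: loose bystander: a stepped coupler, 26 x 30 mm and 88 mm tall, standing right (-y) of the plate, about 150 mm from its centre; origin under its middle
- adaptor: loose bystander: a steel threaded adaptor, 27 x 31 mm and 35 mm tall, standing right (-y) of the plate, farther back than the coupler; origin under its middle

How it is judged:
By the outcome, as a careful person would: the job done as asked, in the order asked, and still so for the second after the job is handed in, while the arm keeps its last pose, push and grip.
It also fails if it takes over 38 s, if anything falls off the work surface, if the arm or the gripper's body presses on something with over 40 N, if the wrist force passes 120 N, or if a joint passes its speed limit or range.

## Working session

There is one attempt and no reset: what is moved stays moved. The work goes in short steps, Python scripts to look and compute and a tool call to move; the robot and the scene stay as the last step left them, time stands still between calls to the robot, and variables do not carry over. Pictures are saved under pics/ and viewed, at most 10 in all, crops included, and the job is handed in when it is done.

Besides the shell and the picture viewer there is one more tool, called after "Emit:" as name(argument=value, ...) on one line, values as JSON. apply_moves: Moves the arm, as the interface text tells. Its arguments: {"type":"object","properties":{"series":{"type":"array"},"claw":{"type":"number"},"newtons":{"type":"number"}},"required":["series"]}

```bash
mkdir -p pics
python3 - <<'E'
from plant import robot
import cv2,numpy as np
s=robot.read_state();print(s)
for n in("top","scene"):
    p,d=robot.read_camera(n);cv2.imwrite(f"pics/{n}0.png",p);np.save(f"{n}0.npy",d)
    c=robot.calibration(n);print(n,c)
E
```

```text
{'t': 0.0, 'q': array([-1.24038677e+00,  1.31115819e-01,  1.48927438e+00,  6.17570496e-05,
        1.52301703e+00, -8.53766560e-02]), 'dq': array([ 0.00072019,  0.00113074,  0.00155797, -0.0010414 ,  0.00142943,
       -0.00043012]), 'joint_torque': array([-5.46946903e-04, -5.59851873e+01, -4.91753948e+01,  7.65975472e-02,
        3.53364414e-02, -1.20861901e-04]), 'tool_pos': array([ 0.24231324, -0.54863716,  0.40371693]), 'orientation': array([-3.07217911e+00, -6.48043156e-01,  2.52027101e-04]), 'force': array([-0.57742186,  0.21805541, -0.12802042]), 'wrist_torque': array([ 0.03744879, -0.0773094 ,  0.00407016]), 'gripper_force': 0.0, 'opening': 0.09280260290548978}
top {'fx': 526.9279750190495, 'fy': 526.9279750190495, 'cx': 287.42513850895557, 'cy': 214.63725974131532, 'extrinsics': array([[-0.04889171, -0.99880313, -0.00138296,  0.0319478 ],
       [-0.97181513,  0.04789025, -0.23082867,  0.57592631],
       [ 0.23061863, -0.00994162, -0.97299343,  0.86141679],
       [ 0.        ,  0.        ,  0.        ,  1.        ]])}
scene {'fx': 396.05169956569216, 'fy': 396.05169956569216, 'cx': 277.18874794382594, 'cy': 213.7933508995971, 'extrinsics': array([[ 0.88474706, -0.46603254, -0.00602548, -0.4949163 ],
       [-0.3673654 , -0.68935824, -0.62436198,  0.2645679 ],
       [ 0.28681928,  0.55461598, -0.78111191,  0.74047868],
       [ 0.        ,  0.        ,  0.        ,  1.        ]])}
```

View pics/top0.png

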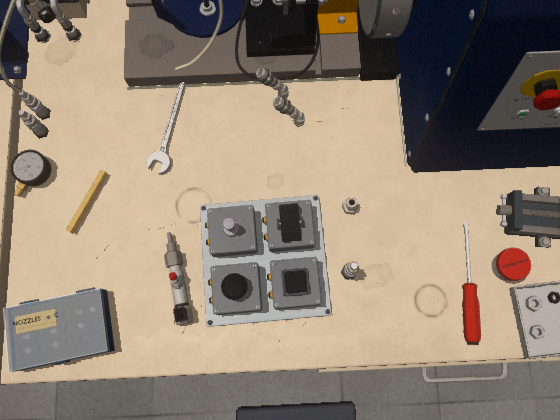

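View pics/scene0.png

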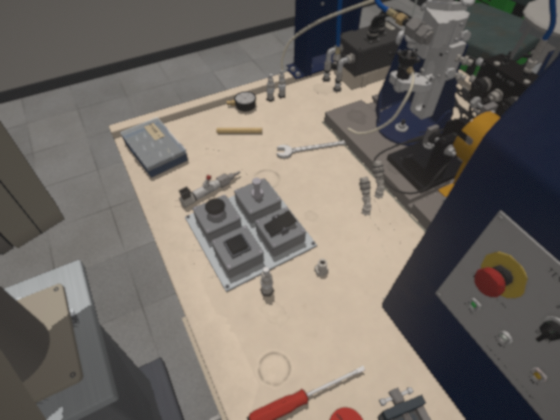

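The top view shows the plunger at far left (231,224), the rocker at far right (291,222), the mushroom at near left (235,286) and the key at near right (297,281). The plate corners are near (202,207), (318,196), (330,314) and (208,325). The scene view agrees with this layout.

```bash
cat > h.py <<'E'
import numpy as np,cv2
from scipy.spatial.transform import Rotation as R
def ray(c,uv,z):
    E=c["extrinsics"];r=E[:3,:3];o=-r.T@E[:3,3]
    d=r.T@np.array([(uv[0]-c["cx"])/c["fx"],(uv[1]-c["cy"])/c["fy"],1.])
    return o+d*(z-o[2])/d[2]
E
python3 - <<'E'
from plant import robot
from h import *
c=robot.calibration("top");p=cv2.imread("pics/top0.png");d=np.load("top0.npy")
# plate mask: low saturation within the roi
hsv=cv2.cvtColor(p,cv2.COLOR_BGR2HSV)
m=np.zeros(p.shape[:2],np.uint8);m[188:335,192:338]=(hsv[188:335,192:338,1]<45)*255
m=cv2.morphologyEx(m,cv2.MORPH_OPEN,np.ones((5,5)))
k=max(cv2.findContours(m,0,2)[0],key=cv2.contourArea)
b=cv2.boxPoints(cv2.minAreaRect(k));q=cv2.approxPolyDP(cv2.convexHull(k),6,True)[:,0]
print("approx",q.tolist())
P=np.array([ray(c,x,.008)[:2] for x in q]);print(P)
print("plate hull rect on plane",cv2.minAreaRect(np.array([ray(c,x,.008)[:2]for x in cv2.convexHull(k)[:,0]],np.float32)))
# dark blobs
dk=(p.max(2)<50).astype(np.uint8);dk[:195]=0;dk[320:]=0;dk[:,:205]=0;dk[:,325:]=0
n,l,st,ce=cv2.connectedComponentsWithStats(dk)
for i in range(1,n):
    if st[i,4]>80: print(st[i],ce[i],[ray(c,ce[i],z)[:2].round(4) for z in(.062,.08)])
# plunger by depth height
E=c["extrinsics"];v,u=np.mgrid[195:325,200:330];D=d[195:325,200:330]
X=np.stack([(u-c["cx"])/c["fx"]*D,(v-c["cy"])/c["fy"]*D,D],-1)-E[:3,3];W=X@E[:3,:3]
for lo,hi in((.09,.105),(.074,.085),(.058,.073)):
    s=(W[...,2]>lo)&(W[...,2]<hi)
    n,l,st,ce=cv2.connectedComponentsWithStats(s.astype(np.uint8))
    for i in range(1,n):
        if st[i,4]>15: w=W[l==i];print(lo,st[i],w.mean(0).round(4),w.min(0).round(4),w.max(0).round(4))
cv2.imwrite("pics/crop1.png",cv2.resize(p[185:340,190:345],None,fx=3.8,fy=3.8))
E
```

```text
approx [[318, 195], [330, 314], [207, 326], [200, 205]]
[[ 0.62623077 -0.0566931 ]
 [ 0.40372594 -0.06442588]
 [ 0.39342145  0.15678981]
 [ 0.61767025  0.16692648]]
plate hull rect on plane ((0.5099525451660156, 0.05069170147180557), (0.2261970490217209, 0.22568431496620178), 2.421041965484619)
[279 204  22  38 679] [289.8011782  222.82768778] [array([5.63e-01, 1.00e-04]), array([5.591e-01, 4.000e-04])]
[284 270  23  24 467] [295.38329764 281.24197002] [array([ 0.4597, -0.0043]), array([ 0.4578, -0.004 ])]
[221 274  27  26 542] [234.16420664 286.2896679 ] [array([0.4562, 0.1012]), array([0.4544, 0.0994])]
0.09 [ 23  22  12  13 117] [0.5599 0.1047 0.0958] [0.5496 0.0953 0.0909] [0.5709 0.1142 0.0999]
0.074 [ 21  78  27  27 494] [0.4553 0.1003 0.0785] [0.4336 0.0783 0.0741] [0.4772 0.1221 0.0839]
0.058 [ 77   8  26  37 648] [5.687e-01 5.000e-04 6.330e-02] [ 0.5337 -0.0219  0.058 ] [0.5979 0.0229 0.0717]
0.058 [23 28 16 13 57] [0.5565 0.1034 0.0605] [0.5472 0.092  0.058 ] [0.5675 0.1184 0.0711]
0.058 [ 85  75  22  23 428] [ 0.4599 -0.0042  0.0621] [ 0.4418 -0.0224  0.0583] [0.4788 0.0137 0.0677]
```

View pics/crop1.png

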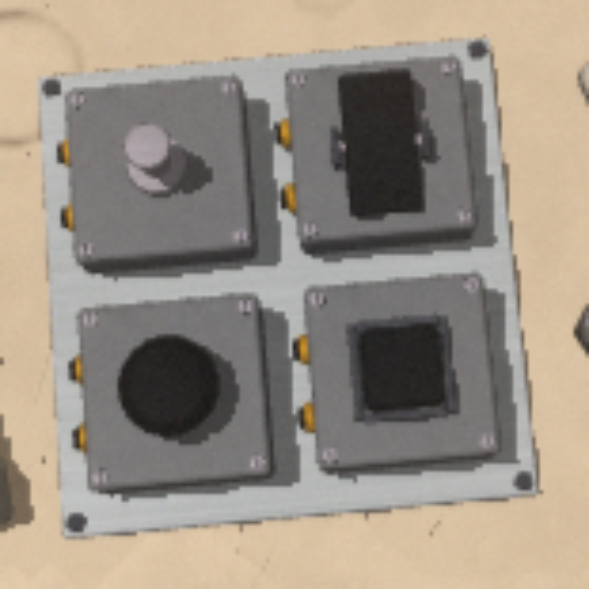

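The plate centre is about (0.510, 0.050) with a yaw of about +0.042. The depth blobs agree with the predicted control positions to within 1 mm. Targets are: rocker far end (0.588, 0.001), mushroom (0.455, 0.100), plunger (0.560, 0.105). Next I'll close the fingers, square the yaw and move over.

Emit:
apply_moves(series=[[[0,0,0],[0,0,0.124]],[[0,0,0],[0,0,0.124]],[[0,0,0],[0,0,0.124]],[[20,-30,0],[0,0,0]],[[20,-30,0],[0,0,0]],[[20,-30,0],[0,0,0]],[[20,-30,0],[0,0,0]],[[20,-30,0],[0,0,0]],[[20,-30,0],[0,0,0]],[[20,-30,0],[0,0,0]],[[20,-30,0],[0,0,0]],[[20,-30,0],[0,0,0]]], claw=0, newtons=20)

```text
t: 1.1
tool_pos: [0.4108, -0.2695, 0.4044]
orientation: [-3.141, -0.068, 0.0]
force: [0.5, 0.1, 0.1]
opening: 0.0177
gripper_force: 0.0
```

Emit:
apply_moves(series=[[[20,-30,0],[0,0,0]],[[20,-30,0],[0,0,0]],[[20,-30,0],[0,0,0]],[[20,-30,0],[0,0,0]],[[20,-30,10],[0,0,0]],[[20,-30,20],[0,0,0]],[[20,-30,20],[0,0,0]],[[20,-30,20],[0,0,0]],[[20,-20,20],[0,0,0]],[[0,0,0],[0,0,0]],[[0,0,0],[0,0,0]],[[0,0,0],[0,0,0]]])

```text
t: 2.1
tool_pos: [0.5786, -0.0039, 0.3147]
orientation: [3.14, 0.07, -0.001]
force: [-0.3, -0.3, 0.4]
opening: 0.0007
gripper_force: 0.0
```

```bash
cat >> h.py <<'E'
T=dict(rocker=(.588,.001,.067),mush=(.4553,.1003,.080),plunger=(.560,.1048,.096))
def off(s,name):
    Rm=R.from_rotvec(s["orientation"]).as_matrix();tip=s["tool_pos"]+Rm[:,2]*.186
    print("tip",tip.round(4),"x",Rm[:,0].round(4),"z",Rm[:,2].round(4),"open",s["opening"],"F",s["force"].round(1),"t",s["t"])
    print(name,"shift mm",(Rm.T@(np.array(T[name])-tip)*1e3).round(1))
E
python3 - <<'E'
from plant import robot
from h import *
s=robot.read_state();off(s,"rocker")
p,d=robot.read_camera("top");w,_=robot.read_camera("wrist");cv2.imwrite("pics/w1.png",np.hstack([w[:,:,:],]));cv2.imwrite("pics/t1.png",p)
E
```

```text
tip [ 0.5785 -0.0039  0.1287] x [ 9.99e-01  4.43e-02 -9.00e-04] z [-8.e-04 -4.e-04 -1.e+00] open 0.0006506741298016221 F [-0.3 -0.3  0.4] t 2.1
rocker shift mm [ 9.8 -4.5 61.7]
```

View pics/w1.png

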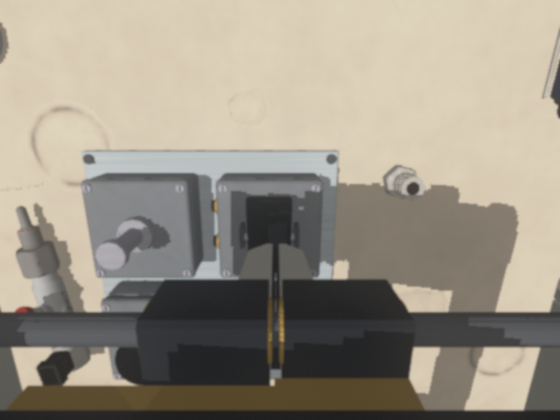

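The wrist view shows the closed fingertips at (275,260), lined up with the rocker's bar at (270,220). The plunger is at (112,250) and the gripper clears everything. Next I'll press the rocker.

Emit:
apply_moves(series=[[[10,-4.5,0],[0,0,0]],[[0,0,20],[0,0,0]],[[0,0,20],[0,0,0]],[[0,0,10],[0,0,0]],[[0,0,3],[0,0,0]],[[0,0,3],[0,0,0]],[[0,0,3],[0,0,0]],[[0,0,3],[0,0,0]],[[0,0,2],[0,0,0]],[[0,0,2],[0,0,0]],[[0,0,2],[0,0,0]],[[0,0,0],[0,0,0]]])

```text
t: 3.2
tool_pos: [0.5893, 0.0013, 0.2476]
orientation: [3.141, 0.069, 0.004]
force: [3.9, -0.1, 3.9]
opening: 0.0007
gripper_force: 2.0
```

Run:
```python
from plant import robot
from h import *
off(robot.read_state(),"rocker")
```

```text
tip [0.5898 0.0013 0.0616] x [0.999  0.0438 0.0026] z [ 2.6e-03 -2.0e-04 -1.0e+00] open 0.0006746903190473795 F [ 3.9 -0.1  3.9] t 3.2
rocker shift mm [-1.8  0.2 -5.4]
```

Emit:
apply_moves(series=[[[0,0,1],[0,0,0]],[[0,0,1],[0,0,0]],[[0,0,1],[0,0,0]],[[0,0,0],[0,0,0]],[[0,0,0],[0,0,0]]])

```text
t: 3.62
tool_pos: [0.5894, 0.0013, 0.2448]
orientation: [3.141, 0.069, 0.004]
force: [4.7, 0.0, 5.5]
opening: 0.0006
gripper_force: 2.8
```

Emit:
apply_moves(series=[[[0,0,1],[0,0,0]],[[0,0,0],[0,0,0]],[[0,0,0],[0,0,0]]])

```text
t: 3.87
tool_pos: [0.5895, 0.0014, 0.2446]
orientation: [3.141, 0.069, 0.005]
force: [2.5, -1.0, 10.6]
opening: 0.0005
gripper_force: 5.3
```

Emit:
apply_moves(series=[[[0,0,1],[0,0,0]],[[0,0,0],[0,0,0]],[[0,0,0],[0,0,0]]])

```text
t: 4.12
tool_pos: [0.5896, 0.0013, 0.2444]
orientation: [3.14, 0.069, 0.005]
force: [-0.8, -0.6, 15.9]
opening: 0.0005
gripper_force: 7.9
```

Emit:
apply_moves(series=[[[0,0,-15],[0,0,0]],[[0,0,-30],[0,0,0]],[[0,0,-30],[0,0,0]],[[-30,-15,0],[0,0,0]],[[-35,-22,0],[0,0,0]],[[-35,-30,0],[0,0,0]],[[-29,-26,0],[0,0,0]],[[0,0,0],[0,0,0]],[[0,0,0],[0,0,0]]])

```text
t: 4.87
tool_pos: [0.4573, 0.0869, 0.3159]
orientation: [3.141, 0.073, -0.003]
force: [-0.8, -0.1, 1.1]
opening: 0.0008
gripper_force: 0.0
```

Run:
```python
from plant import robot
from h import *
off(robot.read_state(),"mush")
p,d=robot.read_camera("top");w,_=robot.read_camera("wrist");q,_=robot.read_camera("scene")
c=robot.calibration("top");E=c["extrinsics"];v,u=np.mgrid[195:325,200:330];D=d[195:325,200:330]
X=np.stack([(u-c["cx"])/c["fx"]*D,(v-c["cy"])/c["fy"]*D,D],-1)-E[:3,3];W=X@E[:3,:3]
ax=np.array([np.cos(.043),np.sin(.043)]);L=(W[...,:2]-[.5647,.0005])@ax;M=(W[...,:2]-[.5647,.0005])@[-ax[1],ax[0]]
for a in(-.024,-.016,.016,.024):
    s=(abs(L-a)<.003)&(abs(M)<.012)&(W[...,2]<.1);print(a,s.sum(),np.median(W[...,2][s]) if s.any() else 0)
cv2.imwrite("pics/w2.png",np.vstack([w[:300],cv2.resize(q[170:290,180:320],(350,300)) if 0 else cv2.resize(q[170:284,170:382],(560,300))]))
```

```text
tip [0.4569 0.0869 0.1299] x [ 0.9989  0.0465 -0.0021] z [-2.1e-03 -1.0e-04 -1.0e+00] open 0.0007599911256365294 F [-0.8 -0.1  1.1] t 4.8667
mush shift mm [ -0.9 -13.5  49.9]
-0.024 45 0.06737339742215058
-0.016 43 0.06610043605008348
0.016 45 0.059111579864110385
0.024 46 0.0578990995726467
```

View pics/w2.png

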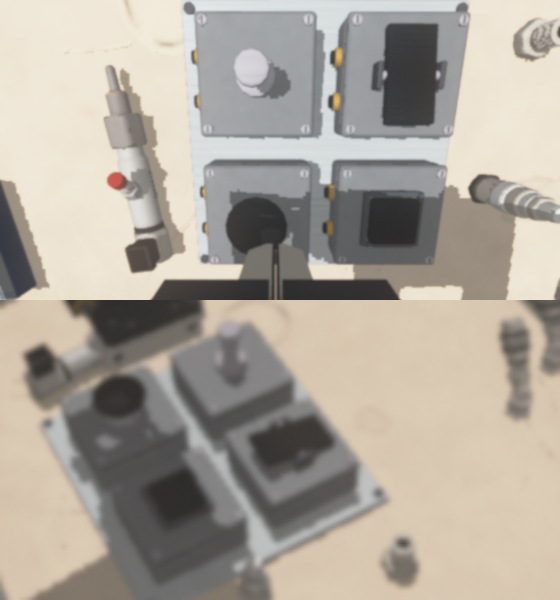

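The depth slope across the rocker is -0.198, so it has tipped fully over. The wrist view shows the mushroom at (256,226), just left of the fingertips at (275,250). Next is the mushroom.

Emit:
apply_moves(series=[[[-1,-13.5,0],[0,0,0]],[[0,0,20],[0,0,0]],[[0,0,20],[0,0,0]],[[0,0,5],[0,0,0]],[[0,0,3],[0,0,0]],[[0,0,3],[0,0,0]],[[0,0,2],[0,0,0]],[[0,0,2],[0,0,0]],[[0,0,2],[0,0,0]],[[0,0,1],[0,0,0]],[[0,0,0],[0,0,0]],[[0,0,0],[0,0,0]]])

```text
t: 6.02
tool_pos: [0.4579, 0.0993, 0.2592]
orientation: [-3.141, -0.069, -0.002]
force: [0.6, -1.8, 2.2]
opening: 0.0006
gripper_force: 1.3
```

Emit:
apply_moves(series=[[[0,0,1],[0,0,0]],[[0,0,0],[0,0,0]],[[0,0,0],[0,0,0]]])

```text
t: 6.27
tool_pos: [0.4579, 0.0993, 0.258]
orientation: [-3.141, -0.069, -0.002]
force: [2.0, -2.5, 4.1]
opening: 0.0005
gripper_force: 1.7
```

Emit:
apply_moves(series=[[[0,0,1],[0,0,0]],[[0,0,0],[0,0,0]],[[0,0,0],[0,0,0]]])

```text
t: 6.52
tool_pos: [0.458, 0.0993, 0.2578]
orientation: [3.141, 0.069, 0.002]
force: [-2.7, -1.5, 11.1]
opening: 0.0004
gripper_force: 5.4
```

Emit:
apply_moves(series=[[[0,0,1],[0,0,0]],[[0,0,0],[0,0,0]],[[0,0,0],[0,0,0]]])

```text
t: 6.77
tool_pos: [0.4581, 0.0993, 0.2577]
orientation: [3.141, 0.069, 0.002]
force: [-6.0, -3.5, 18.9]
opening: 0.0001
gripper_force: 9.5
```

Emit:
apply_moves(series=[[[0,0,1],[0,0,0]],[[0,0,0],[0,0,0]],[[0,0,0],[0,0,0]]])

```text
t: 7.02
tool_pos: [0.4582, 0.0994, 0.2575]
orientation: [3.141, 0.069, 0.002]
force: [-9.3, -3.6, 27.7]
opening: 0.0002
gripper_force: 13.7
```

The mushroom hit its stop: the force climbed and it moved no further. I'll lift, move over beside the plunger and look.

Emit:
apply_moves(series=[[[0,0,-20],[0,0,0]],[[0,0,-30],[0,0,0]],[[0,0,-15],[0,0,0]],[[30,-1,0],[0,0,0]],[[30,0,0],[0,0,0]],[[30,0,0],[0,0,0]],[[12,0,0],[0,0,0]],[[0,0,0],[0,0,0]],[[0,0,0],[0,0,0]],[[0,0,0],[0,0,0]]])

```text
t: 7.85
tool_pos: [0.5585, 0.1049, 0.3189]
orientation: [-3.141, -0.069, 0.003]
force: [-0.1, -0.4, -0.4]
opening: -0.0002
gripper_force: 0.0
```

Run:
```python
from plant import robot
from h import *
off(robot.read_state(),"plunger")
w,d=robot.read_camera("wrist");q,_=robot.read_camera("scene")
c,e=robot.read_camera("top");cc=robot.calibration("top");E=cc["extrinsics"]
v,u=np.mgrid[195:325,200:330];D=e[195:325,200:330]
W=(np.stack([(u-cc["cx"])/cc["fx"]*D,(v-cc["cy"])/cc["fy"]*D,D],-1)-E[:3,3])@E[:3,:3]
r=np.hypot(W[...,0]-.4553,W[...,1]-.1003)
for k in(.006,.01,.015): s=r<k;print("mush top z",s.sum(),np.median(W[...,2][s]) if s.any() else 0)
cv2.imwrite("pics/w3.png",np.vstack([w[:300],cv2.resize(q[170:284,170:382],(560,300))]))
```

```text
tip [0.5581 0.1049 0.1329] x [ 0.999   0.044  -0.0022] z [-2.2e-03  2.0e-04 -1.0e+00] open -0.0001679812660677942 F [-0.1 -0.4 -0.4] t 7.85
plunger shift mm [ 2.   0.2 36.9]
mush top z 40 0.0722375751167672
mush top z 110 0.07177812684174487
mush top z 241 0.07137873163989653
```

View pics/w3.png

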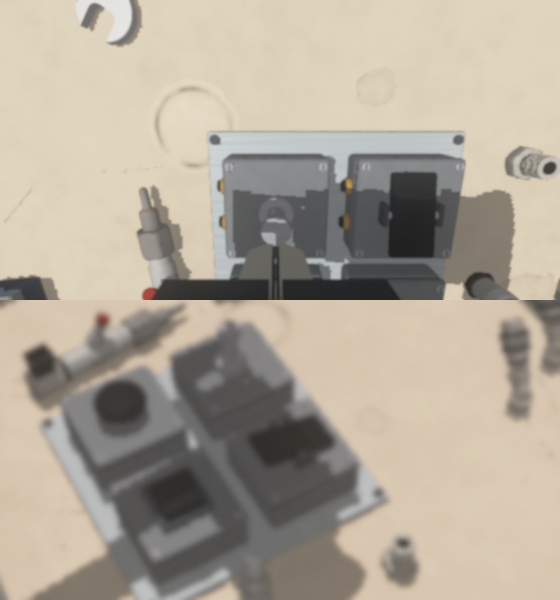

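The mushroom is fully in, with its top at 72 mm. The wrist view shows the plunger head at (277,232), directly in line with the fingertips. Next I'll press the plunger.

Emit:
apply_moves(series=[[[2,0,0],[0,0,0]],[[0,0,20],[0,0,0]],[[0,0,10],[0,0,0]],[[0,0,4],[0,0,0]],[[0,0,3],[0,0,0]],[[0,0,3],[0,0,0]],[[0,0,3],[0,0,0]],[[0,0,2],[0,0,0]],[[0,0,2],[0,0,0]],[[0,0,1],[0,0,0]],[[0,0,0],[0,0,0]],[[0,0,0],[0,0,0]]])

```text
t: 9.0
tool_pos: [0.5615, 0.1049, 0.2721]
orientation: [-3.141, -0.069, -0.001]
force: [-3.2, -0.1, 4.4]
opening: 0.0004
gripper_force: 2.6
```

Emit:
apply_moves(series=[[[0,0,1],[0,0,0]],[[0,0,1],[0,0,0]],[[0,0,0],[0,0,0]],[[0,0,0],[0,0,0]]])

```text
t: 9.33
tool_pos: [0.5616, 0.1049, 0.2704]
orientation: [-3.141, -0.069, -0.001]
force: [-3.9, -1.2, 5.3]
opening: 0.0007
gripper_force: 3.2
```

Emit:
apply_moves(series=[[[0,0,1],[0,0,0]],[[0,0,0],[0,0,0]],[[0,0,0],[0,0,0]]])

```text
t: 9.58
tool_pos: [0.5617, 0.1049, 0.2703]
orientation: [-3.141, -0.069, -0.002]
force: [-8.3, -0.7, 13.2]
opening: 0.0005
gripper_force: 6.6
```

Emit:
apply_moves(series=[[[0,0,0.7],[0,0,0]],[[0,0,0],[0,0,0]],[[0,0,0],[0,0,0]],[[0,0,0],[0,0,0]],[[0,0,0],[0,0,0]],[[0,0,0],[0,0,0]]])

```text
t: 10.08
tool_pos: [0.5617, 0.1049, 0.2702]
orientation: [-3.141, -0.069, -0.002]
force: [-8.8, -1.3, 18.2]
opening: 0.0005
gripper_force: 8.8
```

Run:
```python
from plant import robot
from h import *
off(robot.read_state(),"plunger")
p,_=robot.read_camera("top");q,_=robot.read_camera("scene")
cv2.imwrite("pics/f.png",np.vstack([p[180:340,130:410],cv2.resize(q[150:300,150:430],(280,150))]).repeat(2,0).repeat(2,1)[:600])
```

```text
tip [0.562  0.1049 0.0842] x [0.999  0.0438 0.0012] z [ 1.2e-03  1.0e-04 -1.0e+00] open 0.0004802095088914625 F [-8.8 -1.3 18.2] t 10.0833
plunger shift mm [ -2.    0.  -11.8]
```

View pics/f.png

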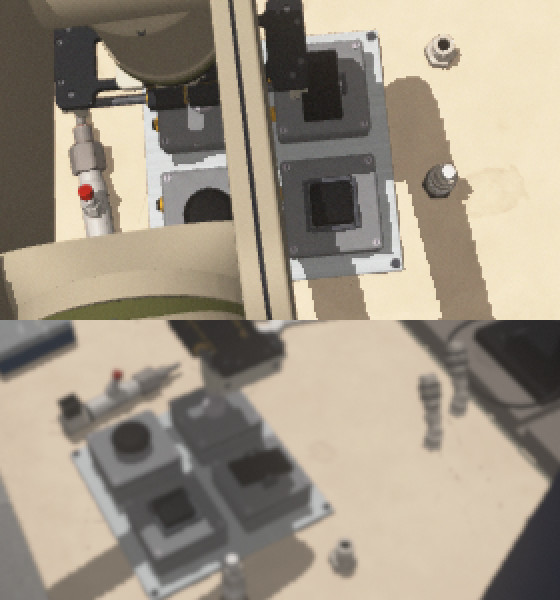

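The picture shows the fingers on the plunger, with the tip at 84 mm and pressing with 18 N. The rocker is still tipped, the mushroom is in, and the loose parts haven't moved.

```bash
python3 -c "
from plant import robot
print(robot.close_job())"
```

```text
the job is handed in; nothing more can be done
None
```

The job is handed in: the rocker is tipped right over, the mushroom button is fully in, and the fingertips hold the plunger against its stop with about 18 N; the square key was not pressed and the loose parts were not touched.

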